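Clamp the jar and unscrew its tight cap

ROBOT

A 6-joint arm with a two-finger parallel gripper is mounted at the origin on a cart in front of the work surface, level with it; the furniture and walls round the work are solid. World frame = base frame: x ahead of the robot, y to its left, z up, the work surface at z = 0. Lengths are in mm, angles in rad, forces in N, time in s.
With the tool pointing down it reaches from about 400 to 925 mm from the base axis. Payload 12.5 kg.
Tool frame: the origin (TCP) lies between the finger pads; the fingertips stand 11 mm ahead of it and the grasp point (between the pads) lies 8 mm behind it (env.tip_extent is the distance from the TCP to the fingertips, in mm); x points along the fingers, z is the direction in which the jaws open and shut, and the axes are right-handed (so a half turn about x gives the same grasp; the last joint's range is limited). The gripper opens to 95 mm and grips with 3 to 60 N. Pads are 20 mm wide; open, the fingers measure 119 mm over their backs; the gripper's body (75 mm by 180 mm) begins 59 mm behind the grasp point.
Start: joints at [1.126, 0.491, 1.559, -0, 1.092, -0.106], TCP at [207.707, 589.497, 194.661] pointing down, gripper open.
Joint ranges: [-3.1, 3.1], [-0.84, 2.19], [0.05, 2.79], [-1.13, 4.28], [0.06, 2.93], [-2.69, 2.69]. Speed limits (rad/s): [2.22, 2.22, 2.79, 3.14, 3.14, 3.14].

INTERFACE

Orientations are given as [roll, pitch, yaw] about the fixed x, y, z axes, in that order (R = Rz(yaw) Ry(pitch) Rx(roll)).
In Python, from cell import status, imaging, env gives the robot as it stands. The module is installed in compiled form; this text tells all that it offers.
- The arm moves only by the tool apply_moves, never from a script. Its argument "increments" is a list of rows, each a list of 5 numbers: the closure, from 0 (fully open) to 1 (shut), then the shift along the tool's x, y, z in mm, then the turn about the tool's x in degrees. A call has 1 to 10 rows; each row shifts and turns the commanded pose from where the row before left it, along the tool's axes as they then stand; what a row does not reach is not made up. A row lasts 1/10 s, in which the tool goes at most 50 mm and 8.59 degrees, less where a joint would pass 70% of its speed; a pose out of reach is approached as far as the arm can. A call with a gripper value outside its range is refused whole. The fingers move at their own pace and stop on an object; the grip force is fixed at half the most. Time passes only in rows, so rows that do not move let the fingers close. It gives the time, the measured TCP pose, the force and the opening at its end, in the units of the state.
- status.state(): the state, without advancing time (a new reading comes with each control period).
- imaging.read_camera(name): name is "side" or "top"; returns a dict with "pixels" (480x640x3 uint8, red, green, blue), "fovy" (degrees; the focal length in pixels is half the picture's height over the tangent of half this angle, whatever the lens; pixels are square), "cx", "cy" (the principal point, pixels), "distortion" ([k1, k2, p1, p2, k3] as OpenCV has them; the pictures are not rectified), "R" (3x3) and "t" (3): a world point X has camera coordinates R X + t. Camera axes: x right, y down, z forward; pixel columns grow to the right and rows downward; lengths in mm; the calibration is good to about 2 mm. A picture is of the moment at which its call begins. There is no depth.
- env.job_done(): hands the job in, once; it reports no verdict.
The state is a dict: "t": time; "joints": joint angles; "qvel": joint speeds; "tau": joint torques, N m; "eef_pos": TCP position; "tcp_rot": TCP orientation; "ft_force": force on the tool from outside, world axes, zero at the start; "moment": the same for the moment, N m; "opening": opening from 0.0 (shut) to 1.0 (fully open).
Only numpy, scipy, OpenCV 4.12 (cv2) and the standard library are available. Lean on these libraries where they do the work, as an engineer would, in place of code of your own. Each camera call takes 0.05 s, during which the arm holds its last target. There are 200 camera calls.

TASK

Slide the grey jaw of the blue jar vise fully home by its orange tab so that the square amber jar is clamped, then let go of the tab. Then unscrew the tight gold cap: turn it anticlockwise (seen from above) until its thread lugs come free, without lifting it before that and without turning the jar or pulling it up. Lift the freed cap straight up and finish while still holding it level and centred over the jar, its lower edge about 15 mm clear of the mouth; leave everything else where it is.

Things in the scene. Friction and masses are not known exactly. Their poses are not given: they have to be found in the camera images.
- vise: blue jar vise screwed to the table, base plate 100 mm (x) by 262 mm (y) by 12 mm. Origin on the table under the middle of the place where the clamped jar stands. Its y axis runs from the grey moving jaw (-y side) to the fixed blue jaw (inner face at y = 32 mm); z up. Jaws 76 mm wide along x, tops 47 mm (blue) and 44 mm (grey) above the table.
- jaw (a joint): slide of the grey moving jaw along the vise's +y, in m: 0 fully open, about 0.045 when it has pushed the jar against the fixed jaw (starts at 0 to 0.02). Stiff: it needs about 10 N to slide and stays where it is left.
- jaw_tab (a point): upright orange tab on the rear of the grey moving jaw; the point is on its middle line, 72 mm above the table, 20 mm under its top. Tab 36 mm wide along the vise's x, 14 mm thick along its y, its top 92 mm above the table; the grey jaw 22 mm in front of it is 44 mm high. Axes are the vise's. Once the jaw is home its centre is 90 mm from the jar's axis, 60 mm from the cap. Pinch it across its thickness from above, or push it.
- jar: square amber glass jar, 0.25 to 0.5 kg, loose between the jaws until clamped. Body 64 x 64 mm, 72 mm high, then a shoulder up to a round neck of 35 mm diameter. Origin at the centre of the underside, on the vise's base plate (12 mm above the table); z up. Closing the vise pushes it up to 15 mm along the vise's y.
- jar_mouth (a point): centre of the mouth (rim of the neck), 107.5 mm above the jar's underside; z up. Ramps on the neck hold three lugs inside the cap; a sprung white sealing disc on the mouth makes it tight (about 0.25 N m). The cap comes free 33 to 45 degrees anticlockwise from above, rising 1 to 2 mm, and can be lifted off up to about 85 degrees, where a stop comes; 55 to 75 is safe.
- cap: round gold ribbed cap, white stripe on top along its +x, 57 mm outer diameter, 22 mm high. Origin at its centre, half-way up; z up. Screwed on, its origin is 4.5 mm below the mouth (lower edge 15.5 mm below) and its x axis near the jar's x axis. Free space for 15 mm below its lower edge and all round it.
- salve_pot: white and tan salve pot, 65 mm diameter, 29 mm high, bystander; origin at the centre of its underside
- green_bowl: green bowl, 100 mm diameter, 48 mm high, bystander; origin at the centre of its underside
- soap_bar_1: cream soap bar 43 x 63 x 26 mm, bystander; origin at the centre of its underside
- essence_3: small bottle with a black cap, 31 mm diameter, 79 mm high, bystander; origin at the centre of its underside
Mind the look-alikes: they are no part of the job. Of the things that look like the cap, the smallest one is meant.

How it is judged:
By the outcome, as a careful person would: the job done as asked, in the order asked, and still so for the second after the job is handed in, while the arm keeps its last pose, push and grip.
It also fails if it takes over 48 s, if anything falls off the work surface, if the arm or the gripper's body presses on something with over 40 N, if the wrist force passes 120 N, or if a joint passes its speed limit or range.

## Working session

There is one attempt and no reset: what is moved stays moved. The work goes in short steps, Python scripts to look and compute and a tool call to move; the robot and the scene stay as the last step left them, time stands still between calls to the robot, and variables do not carry over. Pictures are saved under pics/ and viewed, about 8 in all and at most 12, crops included, and the job is handed in when it is done.

Besides the shell and the picture viewer there is one more tool, called after "Request:" by a JSON object that holds its "api" and its "payload", one argument or row to a line. apply_moves: Moves the arm, as the interface text tells. Its arguments: {"type":"object","properties":{"increments":{"type":"array"}},"required":["increments"]}

```bash
mkdir -p pics; cat > h.py <<'E'
import numpy as np, cv2
from cell import status, imaging, env
def cam(n):
    c=imaging.read_camera(n); f=240/np.tan(np.radians(c["fovy"]/2))
    c["K"]=np.array([[f,0,c["cx"]],[0,f,c["cy"]],[0,0,1.]]); c["R"]=np.array(c["R"]);c["t"]=np.array(c["t"]);c["D"]=np.array(c["distortion"]);return c
def save(c,n): cv2.imwrite("pics/"+n,np.ascontiguousarray(c["pixels"][...,::-1]))
def ray(c,uv):
    p=cv2.undistortPoints(np.array(uv,float).reshape(-1,1,2),c["K"],c["D"]).reshape(-1,2)
    d=np.c_[p,np.ones(len(p))]@c["R"]; return -c["R"].T@c["t"],d
def onz(c,uv,z):
    o,d=ray(c,uv); return o+d*((z-o[2])/d[:,2])[:,None]
def proj(c,X):
    return cv2.projectPoints(np.array(X,float).reshape(-1,3),cv2.Rodrigues(c["R"])[0],c["t"],c["K"],c["D"])[0].reshape(-1,2)
E
python3 - <<'E'
from h import *
a=cam("top");b=cam("side");save(a,"top1.png");save(b,"side1.png")
for c in(a,b): print(-c["R"].T@c["t"],c["R"][2],c["fovy"])
print(status.state())
E
```

```text
[ 396.85042412   -6.50870781 1247.52073694] [ 0.15370812  0.02524423 -0.98779378] 53.39652253996769
[496.84920813 930.28665001 516.55560123] [ 0.07977426 -0.90425371 -0.4194774 ] 51.384947677318934
{'t': 0.1, 'joints': array([ 1.12638723e+00,  4.91481849e-01,  1.55942229e+00, -9.04443775e-06,
        1.09171001e+00, -1.05576313e-01]), 'qvel': array([ 0.00028285, -0.00059416, -0.00281277, -0.00029722,  0.00088477,
       -0.00010662]), 'tau': array([ 2.45849711e-03, -6.13631558e+01, -2.58606040e+01,  6.93274196e-02,
        4.70207131e-02, -1.16990850e-04]), 'eef_pos': array([207.59805465, 589.24457554, 194.11939481]), 'tcp_rot': array([ 3.04386927,  1.5697748 , -2.00734831]), 'ft_force': array([-0.41731945, -0.77531463, -0.47603993]), 'moment': array([-0.00870771,  0.02543183, -0.01967744]), 'opening': 1.0044269329110438}
```

View pics/top1.png

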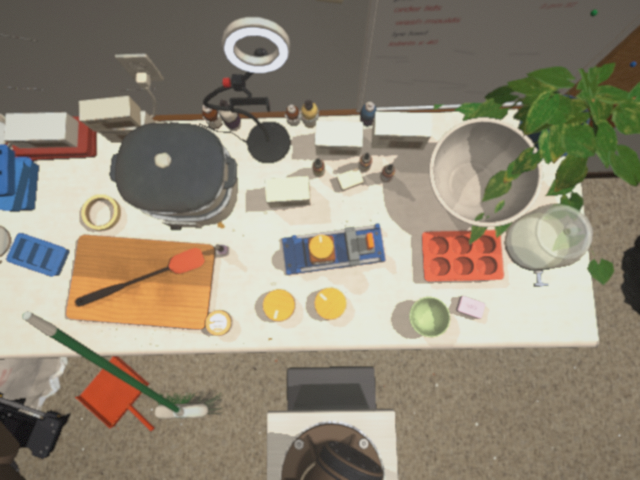

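View pics/side1.png

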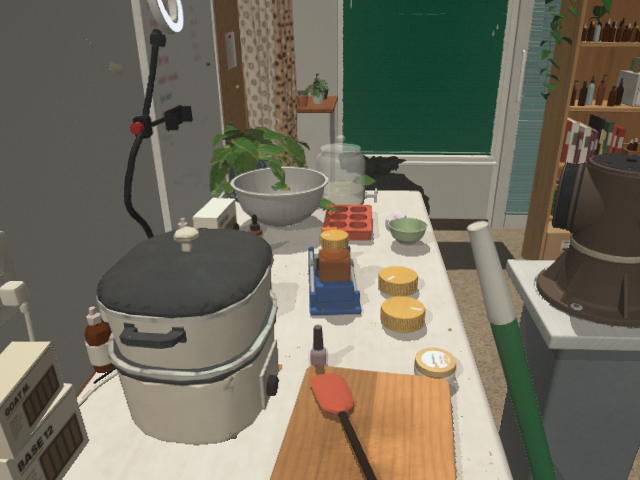

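The top view shows the vise at about (333,250), with the capped jar at (321,248), the grey jaw at (353,243) and the orange tab at (370,241). The two larger gold look-alikes are at (279,305) and (330,303). I'll measure these next.

```bash
python3 - <<'E'
from h import *
a=cam("top");b=cam("side")
p=a["pixels"];cr=p[215:285,270:400]
save({"pixels":cv2.resize(cr,None,fx=6,fy=6,interpolation=cv2.INTER_CUBIC)},"crop1.png")
h=cv2.cvtColor(p,cv2.COLOR_RGB2HSV)
def comps(m,box):
    z=np.zeros_like(m);x0,y0,x1,y1=box;z[y0:y1,x0:x1]=m[y0:y1,x0:x1]
    cs,_=cv2.findContours(z,0,2);return sorted([c for c in cs if cv2.contourArea(c)>8],key=cv2.contourArea)[::-1]
box=(270,215,400,285)
g=cv2.inRange(h,(14,140,150),(28,255,255));o=cv2.inRange(h,(4,150,120),(13,255,255));bl=cv2.inRange(h,(105,90,30),(125,255,255))
for n,m in(("gold",g),("orange",o),("blue",bl)):
    for c in comps(m,box)[:4]: 
        r=cv2.minAreaRect(c);print(n,cv2.contourArea(c),r)
        if n!="blue":print(onz(a,[r[0]],126 if n=="gold" else 92))
pts=np.vstack([c for c in comps(bl,box)]);r=cv2.minAreaRect(pts);q=cv2.boxPoints(r);X=onz(a,q,12);print("base",r,X,X.mean(0))
hb=cv2.cvtColor(b["pixels"],cv2.COLOR_RGB2HSV);gm=cv2.inRange(hb,(14,120,120),(28,255,255))
for c in comps(gm,(300,215,370,290))[:2]:print("side gold",cv2.contourArea(c),cv2.boundingRect(c))
save({"pixels":cv2.resize(b["pixels"][215:325,290:380],None,fx=5,fy=5,interpolation=cv2.INTER_CUBIC)},"crop2.png")
E
```

```text
gold 399.5 ((320.5, 247.0), (22.0, 23.0), 90.0)
[[547.56329543  11.94772715 126.        ]]
gold 34.5 ((370.0946044921875, 240.0675811767578), (12.329923629760742, 3.781176805496216), 80.53767395019531)
[[ 561.11938448 -105.84305149  126.        ]]
orange 11.5 ((330.780517578125, 256.9756164550781), (3.1234753131866455, 7.183993816375732), 51.34019470214844)
[[527.0161003  -11.93362838  92.        ]]
blue 230.5 ((369.9053955078125, 242.7113800048828), (35.46556091308594, 23.312747955322266), 83.1572265625)
blue 186.0 ((296.79766845703125, 255.35446166992188), (15.318159103393555, 37.642547607421875), 9.162346839904785)
blue 53.5 ((338.993896484375, 241.44509887695312), (13.914374351501465, 8.724092483520508), 83.6598129272461)
blue 15.0 ((287.5, 242.5), (7.0, 9.0), 90.0)
base ((332.84832763671875, 248.26727294921875), (36.0070915222168, 97.68844604492188), 81.52884674072266) [[ 590.22732061  114.61910103   12.        ]
 [ 621.73812564 -139.62831597   12.        ]
 [ 527.68131436 -149.37396758   12.        ]
 [ 496.38191762  101.82201076   12.        ]] [559.00716956 -18.14029294  12.        ]
side gold 444.5 (320, 229, 29, 22)
```

View pics/crop1.png

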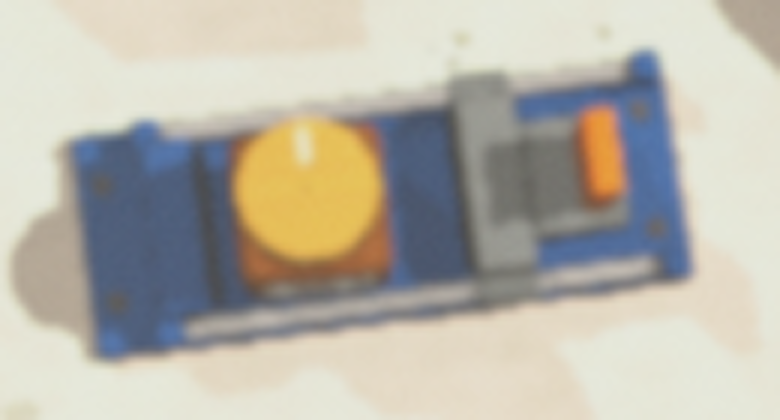

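View pics/crop2.png

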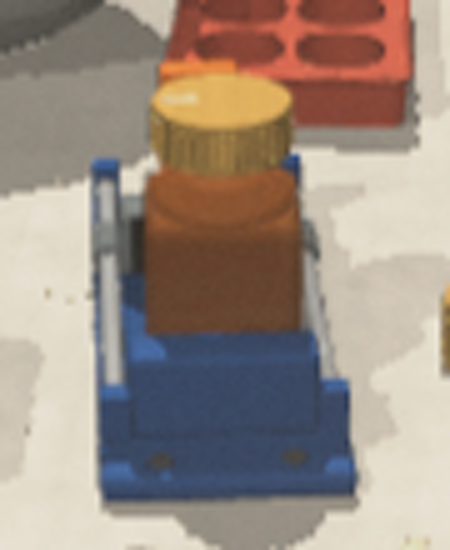

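The crops show the cap disc centred at (307,188) in crop 1, with its stripe roughly along vise +x. The tab is at (601,153) and the grey jaw is clear of the jar. Before moving I'll check the broom handle and the tool axes.

```bash
python3 - <<'E'
from h import *
from scipy.spatial.transform import Rotation as Ro
a=cam("top");b=cam("side")
def tri(u,v):
    o,d=ray(a,[u]);q,e=ray(b,[v]);A=np.c_[d[0],-e[0]];s=np.linalg.lstsq(A,q-o,rcond=None)[0]
    x=o+s[0]*d[0];y=q+s[1]*e[0];return (x+y)/2,np.linalg.norm(x-y)
print("broom top",tri((30,318),(480,228)))
print("pot knob",tri((163,160),(187,235)))
print("cap ctr top",tri((321.2,246.3),(334.5,235)))
s=status.state();M=Ro.from_euler('xyz',s["tcp_rot"]).as_matrix();print(M.round(3))
print("tcp px",proj(a,[s["eef_pos"]]),proj(b,[s["eef_pos"]]))
print("tab",onz(a,[(370.1,240.4)],90),"cap",onz(a,[(321.2,246.3)],126))
E
```

```text
broom top (array([399.0441571 , 544.84758918, 360.69116297]), np.float64(1.3283931522949424))
pot knob (array([725.92102805, 344.00101549, 262.75369273]), np.float64(1.7164670290344872))
cap ctr top (array([549.62806135,  10.28236476, 123.79729023]), np.float64(0.26590493861486786))
[[-0.    -0.943  0.332]
 [-0.     0.332  0.943]
 [-1.     0.    -0.   ]]
tcp px [[ 50.68766127 409.09202701]] [[688.18737764 428.25279997]]
tab [[ 565.57130128 -109.01262874   90.        ]] cap [[549.19467794  10.24924645 126.        ]]
```

```bash
python3 - <<'E'
from h import *
a=cam("top");b=cam("side")
o,D=ray(b,[(480,228),(548,478)]);n=np.cross(D[0],D[1])
for u in [(30,318),(60,336),(100,360),(130,377),(160,393)]:
    q,d=ray(a,[u]);d=d[0];s=n@(o-q)/(n@d);X=q+s*d;print(u,X.round(),np.hypot(*X[:2]).round(),np.degrees(np.arctan2(X[1],X[0])).round())
E
```

```text
(30, 318) [398. 548. 356.] 677.0 54.0
(60, 336) [361. 547. 256.] 655.0 57.0
(100, 360) [296. 544.  83.] 619.0 61.0
(130, 377) [235. 536. -75.] 585.0 66.0
(160, 393) [ 163.  519. -264.] 544.0 73.0
```

Request:
{"api": "apply_moves", "payload": {
  "increments": [
    [1, 0, 0, -44, 0],
    [1, 0, 0, -44, 0],
    [1, 0, 0, -44, 0],
    [1, 0, 0, -44, 0],
    [1, 0, 0, 0, 8],
    [1, 0, 0, 0, 8],
    [1, 0, 0, 0, 8],
    [1, 0, 0, 0, 8]
  ]
}}

```text
t: 1.2
eef_pos: [149.2, 423.5, 194.9]
tcp_rot: [0.431, 1.57, 1.099]
ft_force: [0.6, -0.4, 0.5]
opening: 0.379
```

Request:
{"api": "apply_moves", "payload": {
  "increments": [
    [1, 0, 0, 0, 8],
    [1, 0, 0, 0, 8],
    [1, 0, 0, 0, 8],
    [1, 0, 0, 0, 7.5],
    [1, 0, 0, 0, 0]
  ]
}}

```text
t: 1.7
eef_pos: [149.2, 423.5, 194.7]
tcp_rot: [0.926, 1.571, 1.048]
ft_force: [0.1, 0.3, -0.0]
opening: 0.014
```

Request:
{"api": "apply_moves", "payload": {
  "increments": [
    [1, 0, -33.5, 33.5, 0],
    [1, 0, -33.5, 33.5, 0],
    [1, 0, -33.5, 33.5, 0],
    [1, 0, -33.5, 33.5, 0],
    [1, 0, -33.5, 33.5, 0],
    [1, 0, -33.5, 33.5, 0]
  ]
}}

```text
t: 2.3
eef_pos: [374.8, 247.4, 194.9]
tcp_rot: [0.482, 1.57, 0.61]
ft_force: [0.6, 1.2, 1.2]
opening: 0.005
```

Request:
{"api": "apply_moves", "payload": {
  "increments": [
    [1, 0, -42, 15, 0],
    [1, 0, -42, 15, 0],
    [1, 0, -42, 15, 0],
    [1, 0, -42, 15, 0],
    [1, 0, -42, 15, 0],
    [1, 0, -42, 15, 0],
    [1, 0, -42, 15, 0],
    [1, 0, -42, 15, 0],
    [1, 0, -42, 15, 0],
    [1, 0, -42, 13, 0]
  ]
}}

```text
t: 3.3
eef_pos: [572.8, -151.6, 194.6]
tcp_rot: [0.168, 1.571, 0.296]
ft_force: [0.0, 0.1, -0.2]
opening: 0.003
```

```bash
python3 - <<'E'
from h import *
from scipy.spatial.transform import Rotation as Ro
a=cam("top");s=status.state();M=Ro.from_euler('xyz',s["tcp_rot"]).as_matrix();e=s["eef_pos"]
print(e,M.round(3),s["joints"].round(2))
for n,X in(("tab",[565.6,-109,68]),("cap",[549.2,10.2,126])): print(n,M.T@(np.array(X)-e))
save({"pixels":cv2.resize(a["pixels"][205:295,280:410],None,fx=6,fy=6)},"t2.png")
E
```

```text
[ 575.02998134 -156.75506807  194.28816896] [[ 0.002 -0.125  0.992]
 [-0.002  0.992  0.125]
 [-1.    -0.002  0.001]] [-0.38  0.45  1.63 -0.    1.06 -0.5 ]
tab [126.18413755  48.81718593  -3.55225046]
cap [ 67.93783063 169.01466483  -4.79071545]
```

View pics/t2.png

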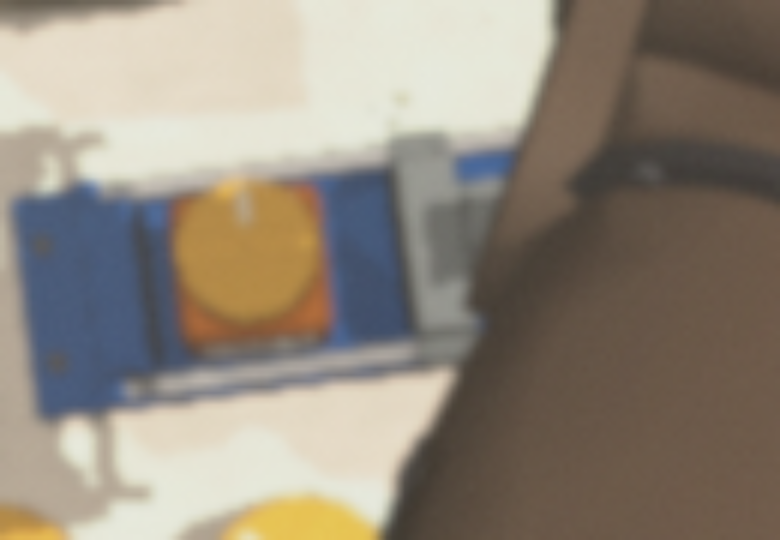

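The view shows the vise undisturbed. The arm hides the tab, and the tool is behind it. I'll lower the tool and push.

Request:
{"api": "apply_moves", "payload": {
  "increments": [
    [1, 32, 0, -3.5, 0],
    [1, 32, 0, 0, 0],
    [1, 32, 0, 0, 0],
    [1, 30, 0, 0, 0],
    [1, 0, 0, 0, 0],
    [1, 0, 10, 0, 0],
    [1, 0, 10, 0, 0],
    [1, 0, 0, 0, 0]
  ]
}}

```text
t: 4.15
eef_pos: [566.6, -128.9, 70.2]
tcp_rot: [-0.369, 1.569, -0.243]
ft_force: [0.7, 0.3, 0.4]
opening: 0.004
```

Request:
{"api": "apply_moves", "payload": {
  "increments": [
    [1, 0, 4, 0, 0],
    [1, 0, 4, 0, 0],
    [1, 0, 4, 0, 0],
    [1, 0, 4, 0, 0],
    [1, 0, 4, 0, 0],
    [1, 0, 4, 0, 0]
  ]
}}

```text
t: 4.75
eef_pos: [564.4, -107.9, 70.0]
tcp_rot: [-0.779, 1.566, -0.655]
ft_force: [-0.1, -9.8, 3.5]
opening: 0.008
```

Request:
{"api": "apply_moves", "payload": {
  "increments": [
    [1, 0, 4, 0, 0],
    [1, 0, 4, 0, 0],
    [1, 0, 3, 0, 0],
    [1, 0, 3, 0, 0]
  ]
}}

```text
t: 5.15
eef_pos: [562.8, -94.2, 70.0]
tcp_rot: [-0.785, 1.566, -0.661]
ft_force: [0.3, -12.8, 3.0]
opening: 0.008
```

Request:
{"api": "apply_moves", "payload": {
  "increments": [
    [1, 0, 2, 0, 0],
    [1, 0, 2, 0, 0],
    [1, 0, 2, 0, 0]
  ]
}}

```text
t: 5.45
eef_pos: [562.2, -88.4, 70.0]
tcp_rot: [-0.785, 1.566, -0.66]
ft_force: [0.6, -13.8, 2.3]
opening: 0.003
```

Request:
{"api": "apply_moves", "payload": {
  "increments": [
    [1, 0, 2, 0, 0],
    [1, 0, 2, 0, 0]
  ]
}}

```text
t: 5.65
eef_pos: [561.8, -84.7, 70.0]
tcp_rot: [-0.812, 1.565, -0.687]
ft_force: [0.7, -22.7, 2.5]
opening: 0.004
```

Request:
{"api": "apply_moves", "payload": {
  "increments": [
    [1, 0, 1.5, 0, 0],
    [1, 0, 1, 0, 0]
  ]
}}

```text
t: 5.85
eef_pos: [561.9, -84.1, 70.1]
tcp_rot: [-0.987, 1.563, -0.862]
ft_force: [0.0, -32.9, 0.2]
opening: 0.006
```

```bash
python3 - <<'E'
from h import *
b=cam("side");save({"pixels":cv2.resize(b["pixels"][205:325,280:400],None,fx=5,fy=5)},"s2.png");s=status.state();print(s["eef_pos"],s["ft_force"])
E
```

```text
[561.89902857 -84.10919936  70.17113765] [  0.20152982 -29.06393748   0.65933738]
```

View pics/s2.png

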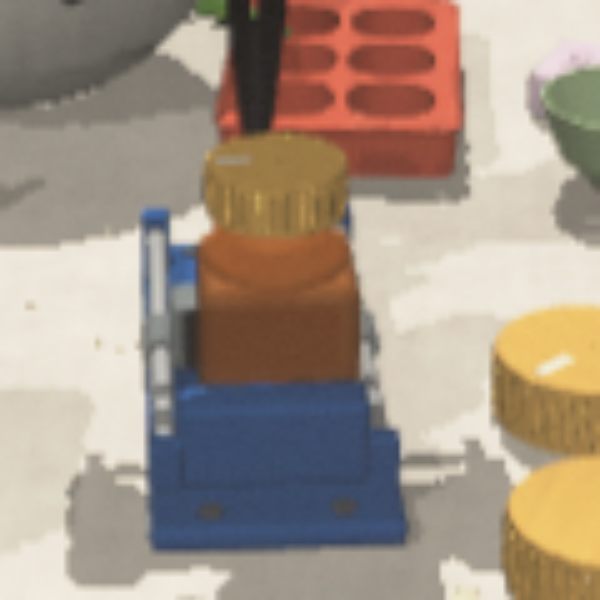

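The jaw is home: force rose steeply to about 33 N with no further travel, and the side view shows the jar flush against the blue jaw. I'll back off, rise and look again.

Request:
{"api": "apply_moves", "payload": {
  "increments": [
    [1, 0, -15, 0, 0],
    [1, 0, -15, 0, 0],
    [0, -10, -20, 0, 0],
    [0, -40, -15, 0, 0],
    [0, -45, 0, 0, 0],
    [0, -35, 0, 0, 0],
    [0, 0, 0, 0, 0]
  ]
}}

```text
t: 6.6
eef_pos: [569.7, -145.7, 203.6]
tcp_rot: [-0.439, 1.563, -0.316]
ft_force: [0.8, -0.5, -1.2]
opening: 0.372
```

```bash
python3 - <<'E'
from h import *
from scipy.spatial.transform import Rotation as Ro
a=cam("top");b=cam("side");s=status.state();M=Ro.from_euler('xyz',s["tcp_rot"]).as_matrix();e=s["eef_pos"]
print(e,M.round(4),s["joints"].round(2),s["opening"])
for c,box,z in((a,(285,215,345,275),126),(b,(310,220,360,262),None)):
    h=cv2.cvtColor(c["pixels"],cv2.COLOR_RGB2HSV);m=cv2.inRange(h,(14,90,60),(30,255,255));w=np.zeros_like(m);x0,y0,x1,y1=box;w[y0:y1,x0:x1]=m[y0:y1,x0:x1]
    k=max(cv2.findContours(w,0,2)[0],key=cv2.contourArea);print(cv2.contourArea(k),cv2.boundingRect(k),cv2.minEnclosingCircle(k),cv2.fitEllipse(k))
    if z: C=onz(c,[cv2.minEnclosingCircle(k)[0],cv2.fitEllipse(k)[0]],z);print(C);C=C.mean(0)
print("rel tool",M.T@(np.array([C[0],C[1],107])-e))
print("side proj of cap top circle", proj(b,[[C[0]+28.5*np.cos(t),C[1]+28.5*np.sin(t),126] for t in np.arange(0,6.3,.785)]).round(1).tolist())
p=cv2.resize(a["pixels"][215:275,285:365],None,fx=5,fy=5);q=cv2.resize(b["pixels"][215:275,300:360],None,fx=5,fy=5)
save({"pixels":np.hstack([p,q])},"m3.png")
E
```

```text
[ 568.03537877 -144.93895291  199.1889932 ] [[ 1.400e-03 -1.233e-01  9.924e-01]
 [-2.000e-04  9.924e-01  1.233e-01]
 [-1.000e+00 -4.000e-04  1.300e-03]] [-0.36  0.43  1.65  0.    1.06 -0.49] 0.4534955996727968
479.0 (304, 236, 26, 25) ((316.4511413574219, 247.4135284423828), 13.21030330657959) ((316.4792175292969, 247.67022705078125), (23.75141716003418, 26.034364700317383), 87.39788055419922)
[[546.82043146  21.56941606 126.        ]
 [546.20505065  21.51628677 126.        ]]
494.0 (321, 231, 29, 22) ((334.7037048339844, 241.0), 14.587472915649414) ((334.64190673828125, 241.6191864013672), (21.91600227355957, 30.100643157958984), 90.56765747070312)
rel tool [ 92.12215446 167.90122159  -0.95604296]
side proj of cap top circle [[321.5, 236.0], [324.9, 240.1], [335.0, 242.1], [345.6, 240.5], [350.2, 236.5], [346.3, 232.5], [336.6, 230.7], [326.4, 232.1], [321.5, 236.0]]
```

View pics/m3.png

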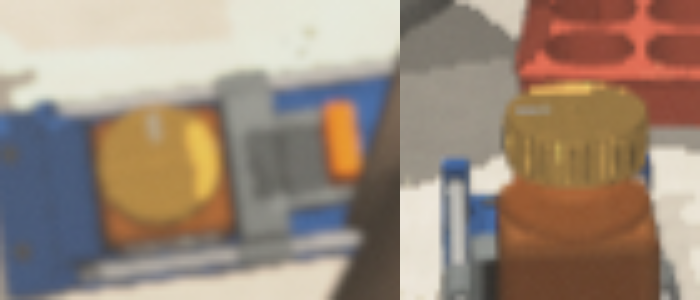

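The views show the cap at top (316.5,247.5) and the tab at about (353,243), untouched. The pushed-tab geometry (90 mm) gives the same cap centre, about (548,21.7). I'll go above the cap and then down.

Request:
{"api": "apply_moves", "payload": {
  "increments": [
    [0, 0, 42, 0.5, 0],
    [0, 0, 42, 0, 0],
    [0, 0, 42, 0, 0],
    [0, 0, 42, 0, 0],
    [0, 0, 0, 0, 0],
    [0, 0, 0, 0, 0],
    [0, 0, 0, 0, 0]
  ]
}}

```text
t: 7.4
eef_pos: [547.7, 21.3, 197.9]
tcp_rot: [3.0, 1.57, 3.123]
ft_force: [1.2, 0.5, 0.1]
opening: 0.989
```

```bash
python3 - <<'E'
from h import *
from scipy.spatial.transform import Rotation as Ro
s=status.state();M=Ro.from_euler('xyz',s["tcp_rot"]).as_matrix();e=s["eef_pos"]
print(e,s["opening"],s["joints"].round(3),M.T@(np.array([548,21.7,107])-e),s["ft_force"],M.round(4)[:,0])
E
```

```text
[547.72580924  21.3372221  197.8567919 ] 0.9893715219912957 [-0.082  0.379  1.744 -0.     1.02  -0.205] [90.85639893  0.31068885  0.42622673] [1.21533144 0.50093444 0.1268866 ] [-0.0012  0.     -1.    ]
```

Request:
{"api": "apply_moves", "payload": {
  "increments": [
    [0, 30, 0, 0, 0],
    [0, 30, 0, 0, 0],
    [0, 20, 0, 0, 0],
    [0, 10, 0, 0, 0],
    [0, 0, 0, 0, 0],
    [0, 0, 0, 0, 0],
    [0, 0, 0, 0, 0]
  ]
}}

```text
t: 8.1
eef_pos: [548.4, 21.9, 109.6]
tcp_rot: [-0.164, 1.569, -0.041]
ft_force: [-0.2, 0.1, 0.7]
opening: 1.004
```

Request:
{"api": "apply_moves", "payload": {
  "increments": [
    [1, 0, 0, 0, 0],
    [1, 0, 0, 0, 0],
    [1, 0, 0, 0, 0],
    [1, 0, 0, 0, 0],
    [1, 0, 0, 0, 0],
    [1, 0, 0, 0, 0],
    [1, 0, 0, 0, 0]
  ]
}}

```text
t: 8.8
eef_pos: [547.8, 22.1, 108.6]
tcp_rot: [1.269, 1.571, 1.393]
ft_force: [-0.2, -0.4, -0.1]
opening: 0.467
```

```bash
python3 - <<'E'
from h import *
s=status.state();print(s)
E
```

```text
{'t': 8.8, 'joints': array([-8.01596171e-02,  4.89280634e-01,  1.84071056e+00,  8.48035299e-05,
        8.11595414e-01, -2.03978572e-01]), 'qvel': array([ 0.00021068,  0.00137857,  0.00085164, -0.0001745 ,  0.00043758,
        0.00014532]), 'tau': array([ 4.53161614e-03, -5.54215837e+01, -2.01015276e+01,  5.34693897e-02,
        5.27948176e-02, -7.71539999e-05]), 'eef_pos': array([547.79128226,  22.12527054, 108.6143562 ]), 'tcp_rot': array([1.26881667, 1.57073451, 1.39257725]), 'ft_force': array([-0.20440988, -0.39852999, -0.05459753]), 'moment': array([-0.0462756, -0.0050527, -0.0561154]), 'opening': 0.46695603321697926}
```

Request:
{"api": "apply_moves", "payload": {
  "increments": [
    [1, 0, 0, 0, 0],
    [1, 0, 0, 0, 0]
  ]
}}

```text
t: 9.0
eef_pos: [547.8, 22.1, 108.6]
tcp_rot: [1.28, 1.571, 1.403]
ft_force: [-0.2, -0.3, -0.3]
opening: 0.299
```

```bash
python3 - <<'E'
from h import *
s=status.state();print(s["opening"],s["ft_force"],s["moment"])
b=cam("side");save({"pixels":cv2.resize(b["pixels"][195:295,280:400],None,fx=6,fy=6)},"s4.png")
E
```

```text
0.2991956527244755 [-0.15008122 -0.34864797 -0.30037312] [-0.11856065  0.03751644  0.00449458]
```

View pics/s4.png

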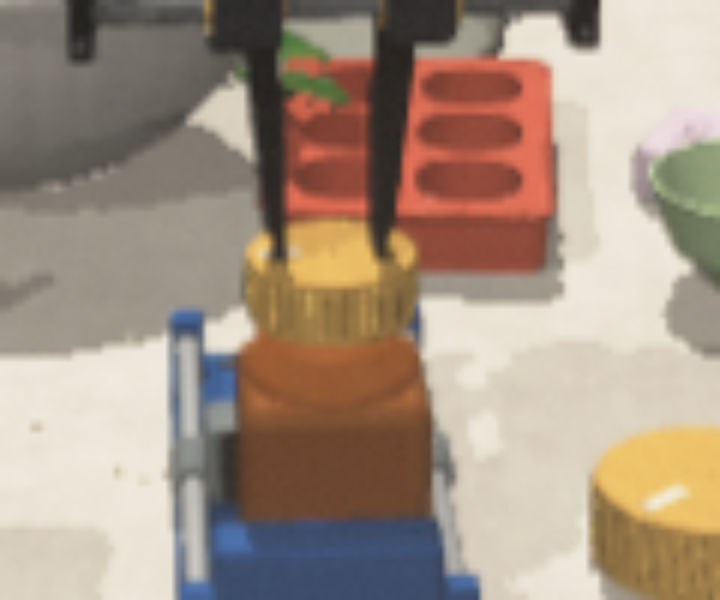

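```bash
python3 - <<'E'
from h import *
b=cam("side");s=status.state();e=s["eef_pos"];print(env.tip_extent,e)
for dz in (-20,-11,0,11,20): print(dz,proj(b,[e+[0,0,dz]]))
print(proj(b,[[548,21.7,126],[548,21.7,104]]))
E
```

```text
11.0 [547.78164522  22.15034419 108.61895426]
-20 [[335.20732211 253.40807712]]
-11 [[335.19558105 249.3496772 ]]
0 [[335.18098428 244.34767186]]
11 [[335.16611129 239.29928953]]
20 [[335.15373324 235.13395187]]
[[335.05986019 236.2577585 ]
 [335.0905424  246.35866543]]
```

The side view shows the fingers closing above the cap: tips at about pixel row 238, where the reported pose predicts 249. The real tips seem to be about 25 mm higher than reported. I'll open and measure the tips beside the cap.

Request:
{"api": "apply_moves", "payload": {
  "increments": [
    [0, 0, 0, 0, 0],
    [0, 0, 0, 0, 0],
    [0, 0, 0, 0, 0],
    [0, 0, 0, 0, 0],
    [0, 0, 0, 0, 0],
    [0, 0, 0, 0, 0],
    [0, 0, 0, 0, 0],
    [0, 0, 0, 0, 0],
    [0, 0, 0, 0, 0]
  ]
}}

```text
t: 10.0
eef_pos: [547.8, 22.1, 108.6]
tcp_rot: [0.963, 1.571, 1.086]
ft_force: [-0.6, 0.2, -1.3]
opening: 0.918
```

```bash
python3 - <<'E'
from h import *
b=cam("side");a=cam("top");s=status.state();e=s["eef_pos"];print(e,s["opening"])
u=np.array([.992,.123,0])
for k in(-1,1):
  for dz in(-11,8): print(k,dz,proj(b,[e+k*u*47.5+[0,0,dz]]).round(1),proj(b,[e+k*u*59.5+[0,0,dz]]).round(1))
g=b["pixels"].max(2).astype(int)
for y in range(205,262,3): 
    r=np.where(g[y,285:395]<50)[0]+285; print(y,r.min() if len(r) else None,r.max() if len(r) else None,len(r))
save({"pixels":cv2.resize(b["pixels"][185:285,280:400],None,fx=6,fy=6)},"s5.png")
E
```

```text
[547.799853    22.12439294 108.62878   ] 0.97409238612067
-1 -11 [[358.8 248.6]] [[364.7 248.4]]
-1 8 [[358.9 239.9]] [[364.9 239.8]]
1 -11 [[311.5 250.1]] [[305.5 250.3]]
1 8 [[311.3 241.4]] [[305.3 241.6]]
205 306 363 11
208 306 362 10
211 307 362 10
214 307 362 9
217 307 361 10
220 308 360 7
223 309 359 5
226 309 359 5
229 310 311 2
232 310 311 2
235 None None 0
238 None None 0
241 None None 0
244 None None 0
247 None None 0
250 None None 0
253 None None 0
256 None None 0
259 None None 0
```

View pics/s5.png

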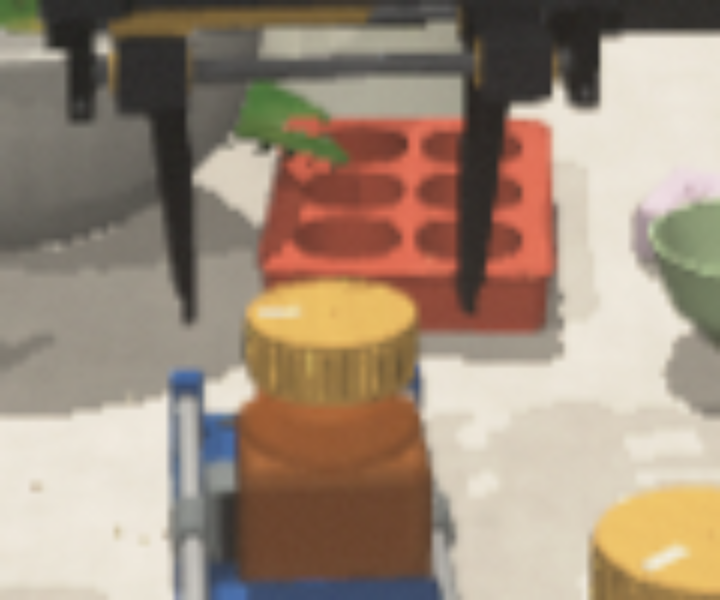

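The open fingers end at about (311,238) and (358,237), right around the cap-top height, so the reported z is about 27 mm too low. The lateral centring looks good. I'll go down by that amount.

Request:
{"api": "apply_moves", "payload": {
  "increments": [
    [0, 9, 0, 0, 0],
    [0, 9, 0, 0, 0],
    [0, 9, 0, 0, 0],
    [0, 0, 0, 0, 0],
    [0, 0, 0, 0, 0]
  ]
}}

```text
t: 10.6
eef_pos: [547.7, 22.1, 81.2]
tcp_rot: [2.828, 1.57, 2.951]
ft_force: [0.1, -0.2, 0.2]
opening: 1.002
```

```bash
python3 - <<'E'
from h import *
b=cam("side");s=status.state();print(s["eef_pos"],s["opening"],s["ft_force"])
save({"pixels":cv2.resize(b["pixels"][205:275,290:380],None,fx=7,fy=7)},"s6.png")
g=b["pixels"].max(2).astype(int)
for x in (309,310,311,312,357,358,359,360): r=np.where(g[195:265,x]<70)[0]+195; print(x,r.max())
E
```

```text
[547.83119953  22.14188504  81.54042115] 0.9987579683009884 [-0.11610212  0.52014772  0.97435434]
309 250
310 250
311 200
312 199
357 199
358 239
359 247
360 249
```

View pics/s6.png

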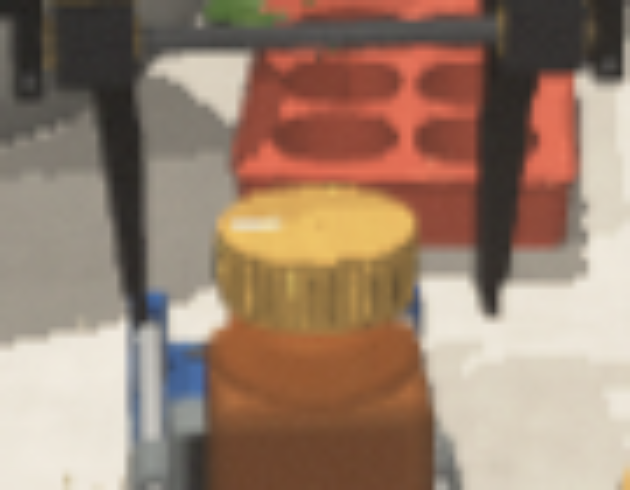

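Tips are now at rows 249–250, level with the cap's lower part (about z 97). Closing.

Request:
{"api": "apply_moves", "payload": {
  "increments": [
    [1, 0, 0, 0, 0],
    [1, 0, 0, 0, 0],
    [1, 0, 0, 0, 0],
    [1, 0, 0, 0, 0],
    [1, 0, 0, 0, 0],
    [1, 0, 0, 0, 0],
    [1, 0, 0, 0, 0],
    [1, 0, 0, 0, 0]
  ]
}}

```text
t: 11.45
eef_pos: [547.4, 22.1, 81.7]
tcp_rot: [2.901, 1.57, 3.024]
ft_force: [-3.8, -0.4, 3.5]
opening: 0.594
```

```bash
python3 - <<'E'
from h import *
s=status.state();print(s["eef_pos"],s["opening"],s["ft_force"],s["moment"],s["joints"])
E
```

```text
[547.4403819   22.11133165  81.66213124] 0.5937252276076407 [-3.82470216 -0.43491118  3.4696297 ] [-0.2025906   0.78410138 -0.07587695] [-8.02172406e-02  5.27773738e-01  1.86391355e+00  3.66913688e-05
  7.50581704e-01 -2.03990797e-01]
```

Gripped at 56.4 mm, which matches the 57 mm cap. I'll start the anticlockwise turn.

Request:
{"api": "apply_moves", "payload": {
  "increments": [
    [1, 0, 0, -0.4, 0],
    [1, 0, 0, 0, -3],
    [1, 0, 0, 0, -3],
    [1, 0, 0, 0, -3],
    [1, 0, 0, 0, -3]
  ]
}}

```text
t: 11.95
eef_pos: [547.8, 22.1, 81.8]
tcp_rot: [-0.098, 1.57, 0.236]
ft_force: [-0.9, -0.1, 4.2]
opening: 0.594
```

```bash
python3 - <<'E'
from h import *
s=status.state();print(s["eef_pos"],s["opening"],s["ft_force"],s["moment"],s["joints"])
E
```

```text
[547.75102764  22.08129625  81.84717907] 0.593986296991259 [-0.93050868 -0.1040127   4.15375186] [-0.14864551  0.3836521  -0.27032724] [-8.03759484e-02  5.27315832e-01  1.86417152e+00  4.45883056e-04
  7.49179055e-01 -4.15329759e-01]
```

Request:
{"api": "apply_moves", "payload": {
  "increments": [
    [1, -0.1, 0, 0, -3],
    [1, -0.1, 0, 0, -3],
    [1, -0.1, 0, 0, -3],
    [1, -0.1, 0, 0, -3],
    [1, -0.1, 0, 0, -3],
    [1, -0.1, 0, 0, -3]
  ]
}}

```text
t: 12.55
eef_pos: [547.8, 22.1, 82.2]
tcp_rot: [-0.332, 1.57, 0.317]
ft_force: [0.1, 1.0, -0.3]
opening: 0.59
```

```bash
python3 - <<'E'
from h import *
s=status.state();print(s["eef_pos"],s["opening"],s["ft_force"],s["moment"],s["joints"])
E
```

```text
[547.84749897  22.11677882  82.21585156] 0.5899254620887376 [ 0.14891409  0.97638484 -0.3246896 ] [-0.01016474  0.07206465 -0.34212245] [-8.03611620e-02  5.26849597e-01  1.86370925e+00  6.21728652e-04
  7.50024110e-01 -7.29429695e-01]
```

Request:
{"api": "apply_moves", "payload": {
  "increments": [
    [1, -0.1, 0, 0, -3],
    [1, -0.1, 0, 0, -3],
    [1, -0.1, 0, 0, -3],
    [1, -0.1, 0, 0, -3],
    [1, -0.1, 0, 0, -3]
  ]
}}

```text
t: 13.05
eef_pos: [548.0, 22.1, 82.8]
tcp_rot: [-0.843, 1.569, 0.069]
ft_force: [0.5, -0.6, 0.5]
opening: 0.591
```

```bash
python3 - <<'E'
from h import *
s=status.state();print(s["eef_pos"],s["opening"],s["ft_force"],s["moment"],s["joints"])
E
```

```text
[547.98235349  22.12815182  82.840781  ] 0.5909683140258227 [ 0.49089191 -0.63157193  0.47975963] [-0.05711015 -0.03000289 -0.02366521] [-8.02107590e-02  5.25941244e-01  1.86318505e+00  3.21197924e-04
  7.51004222e-01 -9.91685232e-01]
```

Torque has dropped to about 0, so the lugs are past the ramps. I'll turn on to about 64°.

Request:
{"api": "apply_moves", "payload": {
  "increments": [
    [1, 0, 0, 0, -3],
    [1, 0, 0, 0, -3],
    [1, 0, 0, 0, -3],
    [1, 0, 0, 0, -3],
    [1, 0, 0, 0, -3],
    [1, 0, 0, 0, -3],
    [1, 0, 0, 0, -1],
    [1, 0, 0, 0, 0]
  ]
}}

```text
t: 13.85
eef_pos: [547.9, 22.1, 82.8]
tcp_rot: [-1.167, 1.57, 0.073]
ft_force: [0.3, 0.8, 2.7]
opening: 0.588
```

```bash
python3 - <<'E'
from h import *
b=cam("side");s=status.state();print(s["eef_pos"],s["opening"],s["ft_force"],s["moment"],s["joints"])
save({"pixels":cv2.resize(b["pixels"][205:285,290:390],None,fx=7,fy=7)},"s7.png")
E
```

```text
[547.79647127  22.08579502  82.83141405] 0.5921564924722053 [1.02400691 0.25067359 2.67825949] [ 0.03936825 -0.16878467 -0.03579276] [-8.02768527e-02  5.25911680e-01  1.86328635e+00  2.14942694e-04
  7.51438197e-01 -1.32003284e+00]
```

View pics/s7.png

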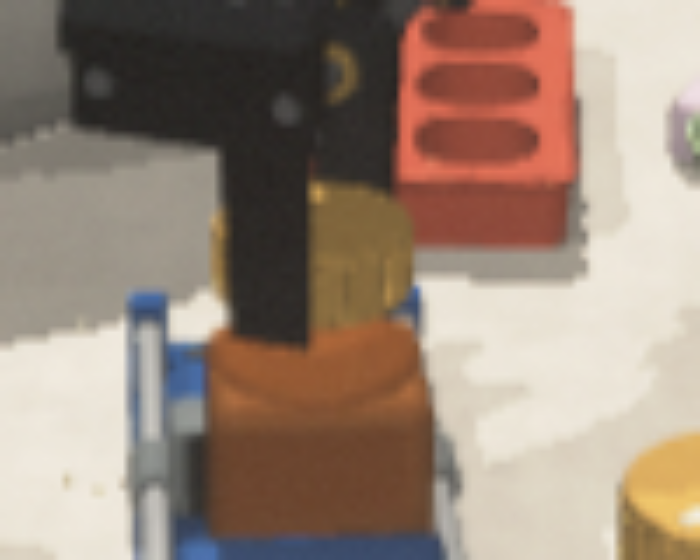

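The finger and cap have turned together and the jar is still square. I'll lift gently and watch the force.

Request:
{"api": "apply_moves", "payload": {
  "increments": [
    [1, -1, 0, 0, 0],
    [1, -1, 0, 0, 0],
    [1, -1, 0, 0, 0],
    [1, 0, 0, 0, 0]
  ]
}}

```text
t: 14.3
eef_pos: [547.4, 22.1, 85.8]
tcp_rot: [0.058, 1.571, 1.298]
ft_force: [-0.1, 0.4, -0.2]
opening: 0.591
```

Request:
{"api": "apply_moves", "payload": {
  "increments": [
    [1, -4, 0, 0, 0],
    [1, -4, 0, 0, 0],
    [1, -4, 0, 0, 0],
    [1, -5, 0, 0, 0],
    [1, -5, 0, 0, 0],
    [1, -4.4, 0, 0, 0],
    [1, 0, 0, 0, 0],
    [1, 0, 0, 0, 0],
    [1, 0, 0, 0, 0]
  ]
}}

```text
t: 15.2
eef_pos: [547.3, 22.1, 112.0]
tcp_rot: [1.495, 1.571, 2.736]
ft_force: [0.6, -0.3, -0.4]
opening: 0.591
```

```bash
python3 - <<'E'
from h import *
b=cam("side");s=status.state();print(s["eef_pos"],s["opening"],s["ft_force"],s["moment"])
z=[119.5,134.5,156.5];print(proj(b,[[548,22,k] for k in z]))
save({"pixels":cv2.resize(b["pixels"][190:290,280:400],None,fx=6,fy=6)},"s8.png")
E
```

```text
[547.29698643  22.07652095 111.92119417] 0.5955098614838541 [ 0.00253372  0.63283039 -0.33710768] [ 0.03991691  0.00131971 -0.00849641]
[[335.06074461 239.32183268]
 [335.03934485 232.36360747]
 [335.00697024 221.99794243]]
```

View pics/s8.png

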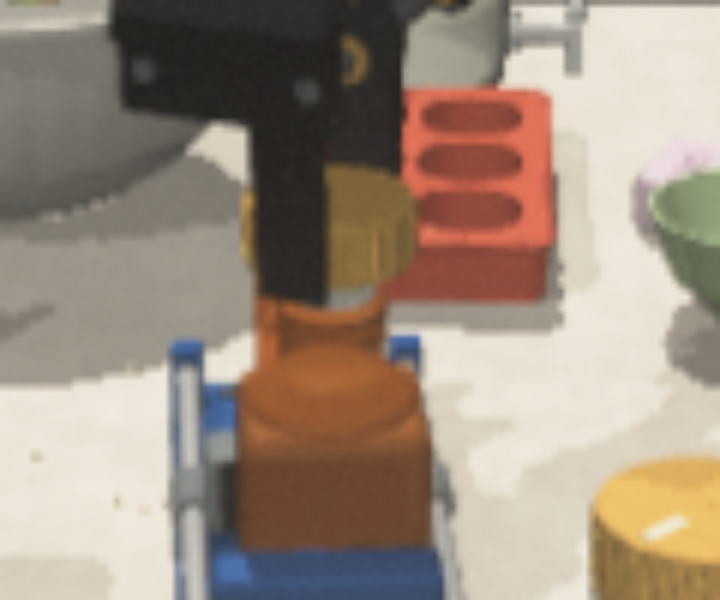

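The cap is off. The neck and white disc are visible below it, the front lower edge is at row 238 where 15 mm of clearance predicts about 238, and the jar is still clamped. Handing in.

```bash
python3 -c "
from h import *
print(env.job_done())"
```

```text
the job is handed in; nothing more can be done
None
```

The job is handed in at about 15 s on the robot's clock. The jar is clamped in the vise, and the gripper is holding the gold cap centred about 15 mm above the mouth.

- **Clamping:** I pushed the orange tab with closed fingers until the force rose to about 33 N with no further travel, then backed off. The side view showed the jar flush against the blue jaw.
- **First grasp missed:** The fingers closed above the cap. The camera showed they were about 27 mm higher than the reported pose. I found no cause for this, so I corrected the height from the image. The second grasp stopped at about 56.4 mm, which fits the 57 mm cap.
- **Unscrewing:** I turned the cap 64° anticlockwise. The torque peaked at about 0.34 N m and dropped to near zero by 45°. I raised the tool about 1 mm along the way to follow the thread.
- **Lifting:** The cap came up with no pull on the jar.

In the last check the cap's lower edge was at the pixel row expected for 15 mm of clearance. The sideways shift was about 0.5 mm and the wrist force was below 1 N. A finger hid the white stripe, so I could not confirm the cap's turn angle from the image. I also did not recheck the other objects from above at the end.

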